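# Shut the utensil box and snap its catch

## Task

Shut the lid of the utensil box by pushing it down with the fingertips. Then push the lever of its catch over the dead point towards the box until it snaps down flat on the lid and stays locked. Only touch and push: do not raise the lid further, do not put the lever over while the lid is open, and leave the other things where they are.

Things in the scene. Friction and masses are not known exactly. Their poses are not given: they have to be found in the camera images.
- box: white open-topped utensil box, 130 (x) x 180 (y) x 65 mm, 5 mm walls, fixed to the worktop (it cannot shift). Origin: centre of its underside. Its -x face is the front, with the catch in its middle, and looks roughly to the robot's right; +x is the back, with the lid hinge, to the robot's left; z up.
- lid (a joint): angle of the wooden lid (130 x 180 x 10 mm, hinged along the top back edge of the box): 0 = shut flat on the rim, positive = front edge raised. It starts partly open and has a stiff hinge that stays where it is left; pressing it down near the front edge takes 2 to 4 N.
- lid_front (a point): middle of the lid's front edge, on its upper face (moves with the lid; when shut it is 75 mm above the worktop).
- lid_hinge (a point): middle of the lid's hinge line, at box frame (65, 0, 65) mm. Keep the wrist clear of the wall cabinet behind the box: its front (with knobs) stands 0.57 m ahead of the robot base axis, from 0.48 m above the worktop upwards.
- catch (a joint): catch lever, turning about the box's y axis: 0 = open at rest, standing up, leaning 0.42 rad to the front, away from the lid; grows as it goes up over the vertical and down to the back; 2.0 = locked, flat on the lid. Its spring (up to 0.25 N m, 4 to 6 N near the tip) drives it back to 0 below the dead point at 0.7 and snaps it on to 2.0 above it.
- catch_tip (a point): centre of the rounded 9 mm thick tip roll of the lever, 62 mm from the pivot; the lever is a steel strip 32 mm wide (box y) and 5 mm thick. About 130 mm above the worktop when open.
- catch_pivot (a point): pivot of the lever, 15 mm in front of the box's front face, at box frame (-80, 0, 80) mm; does not move. It sits between two steel cheeks, 44 mm wide over both, that reach 87 mm above the worktop.
- teaspoon: teaspoon, 130 x 26 x 11 mm, lying loose inside the box along its length; it stays in there. Origin: centre of its underside.
- spice_jar: bystander: slim spice jar, 42 mm across, 106 mm tall, standing behind the box (its hinge side) or at its far end (box -y). Origin: centre of its underside.
- small_tin: bystander: low food tin, 75 mm across, 58 mm tall, standing at the other of these two places. Origin: centre of its underside.
- fig_jar: bystander: small white jar with a flat lid, 46 mm across, 57 mm tall. Origin: centre of its underside.
- mug: bystander: mug, 82 x 117 mm with its handle, 91 mm tall. Origin: centre of its underside.
- tumbler: bystander: plain white tumbler, 76 mm across, 131 mm tall. Origin: centre of its underside.
- peeler: bystander: yellow peeler, 170 x 25 x 18 mm, lying flat to the left of the box. Origin: centre of its underside.

How it is judged (in metres and radians):
On the way:
1. the lid is pushed shut while the catch is still open (value of joint lid below 0.04 rad and value of joint catch below 0.7 rad), for 0.2 s.
At the end, for the whole second after the job is handed in: the lid is shut (within 0.04 rad) and the catch lever lies locked on it (beyond 1.9 of 2.0 rad) (value of joint lid below 0.04 rad and value of joint catch above 1.9 rad); the robot touches nothing.
It fails at once if the catch lever is put over its dead point while the lid is still open (value of joint lid above 0.1 rad and value of joint catch above 0.8 rad).
It fails at once if the lid is raised well beyond its start (value of joint lid above 1 rad).
It fails at once if the teaspoon is lifted out of the box (height (world z) of teaspoon above 0.05 m).
It fails at once if a bystander is lifted, carried, knocked over or shoved more than 30 mm (distance of any of spice_jar, small_tin, fig_jar, mug, tumbler, peeler from where it was at the start of the episode above 0.03 m or angle between any of spice_jar, small_tin, fig_jar, mug, tumbler's own z axis and vertical above 0.5 rad).
It also fails if it takes over 38 s, if anything falls off the work surface, if the arm or the gripper's body presses on something with over 40 N, if the wrist force passes 120 N, or if a joint passes its speed limit or range.

## Robot

A 7-joint arm with a two-finger parallel gripper is mounted at the origin on a cart in front of the work surface, level with it; the furniture and walls round the work are solid. World frame = base frame: x ahead of the robot, y to its left, z up, the work surface at z = 0. Lengths are in m, angles in degrees, forces in N, time in s.
With the tool pointing down it reaches from about 0.425 to 0.875 m from the base axis. Payload 4.7 kg.
Tool frame: the origin (TCP) lies between the finger pads; the fingertips stand env.tip_reach ahead of it and the grasp point (between the pads) lies 2 mm behind it (env.tip_reach is the distance from the TCP to the fingertips, in m); z points along the fingers, y is the line along which they close (so a half turn about z gives the same grasp; the last joint's range is limited). The gripper opens to 87 mm and grips with 3 to 60 N. Pads are 19 mm wide; open, the fingers measure 117 mm over their backs; the gripper's body (75 mm by 190 mm) begins 51 mm behind the grasp point.
Start: joints at [65.323, 18.392, -4.016, 83.108, 1.295, 78.541, -3.26], TCP at [0.28, -0.587, 0.208] pointing down, gripper open.
Joint ranges: [-163.93, 163.93], [-17.29, 119.83], [-79.2, 71.16], [3.27, 140.29], [-89.18, 269.18], [5.43, 117.66], [-154.24, 154.24]. Speed limits (degrees/s): [147.25, 147.25, 180, 180, 180, 180, 180].

## Interface

Orientations are given as [roll, pitch, yaw] about the fixed x, y, z axes, in that order (R = Rz(yaw) Ry(pitch) Rx(roll)).
In Python, from cell import env gives the robot as it stands.
- The arm moves only by the tool steer_hand, called after "Call:" as name(argument=value, ...) on one line, values as JSON. Schema: {"type":"object","properties":{"increments":{"type":"array","items":{"type":"array","prefixItems":[{"type":"array","items":{"type":"number"},"minItems":3,"maxItems":3},{"type":"number"},{"type":"number"}],"minItems":3,"maxItems":3},"minItems":1,"maxItems":8},"squeeze":{"type":"number"},"only":{"type":"string"},"quiet":{"type":"boolean"},"lines":{"type":"string"}},"required":["increments"],"additionalProperties":false}. increments is a list of rows, 1 to 8 of them, each written [[dx, dy, dz], turn, opening]: dx, dy, dz in m, then a turn about the tool's z in degrees, then the finger opening in m; each row is the pose to reach, as a shift and turn from the pose commanded when the call began, along the tool's axes at that moment; what a row does not reach only later rows make up. A row lasts 1/12 s, in which the tool goes at most 0.0417 m and 7.16 degrees, less where a joint would pass 70% of its speed; a pose out of reach is approached as far as the arm can. The fingers move at their own pace and stop on an object; squeeze is the grip in N (left out, the last holds). Time passes only in rows, so rows that do not move let the fingers close. The tool returns the time, the measured TCP pose, the force, the opening and the grip force at its end. only (a regular expression) keeps the lines of the reply that match it, lines (a string "A,B") keeps lines A to B, and quiet returns only ok. Input that does not fit is refused with a message, and nothing moves.
- env.get_obs(): the state, without advancing time (a new reading comes with each control period).
- env.read_camera(name): name is "side" or "top" or "wrist"; returns a dict with "color" (384x512x3 uint8, blue, green, red), "fx", "fy", "cx", "cy" (pixels), "dist" ([k1, k2, p1, p2, k3] as OpenCV has them; the pictures are not rectified), "world_from_camera" (4x4, takes a point from camera to world coordinates). Camera axes: x right, y down, z forward; pixel columns grow to the right and rows downward; lengths in m; the calibration is good to about 2 mm. A picture is of the moment at which its call begins. There is no depth.
- env.sign_off(): hands the job in; it is judged then, once.
The state is a dict: "time_s": time; "qpos": joint angles; "joint_velocities": joint speeds; "effort": joint torques, N m; "tool_pos": TCP position; "tool_rot": TCP orientation; "force": force on the tool from outside, world axes, zero at the start; "wrist_torque": the same for the moment, N m; "grip_width": finger opening in m; "grasp_force": force on a finger pad.
Only numpy, scipy, OpenCV 4.12 (cv2) and the standard library are available. Lean on these libraries where they do the work, as an engineer would, in place of code of your own. Each camera call takes 0.05 s, during which the arm holds its last target. There are 200 camera calls.

## Working session

There is one attempt and no reset: what is moved stays moved. The work goes in short steps, Python scripts to look and compute and a tool call to move; the robot and the scene stay as the last step left them, time stands still between calls to the robot, and variables do not carry over. Pictures are saved under pics/ and viewed, at most 10 in all, crops included, and the job is handed in when it is done.

```bash
ls; mkdir -p pics
```

Run:
```python
from cell import env
import cv2,json,numpy as np
np.set_printoptions(precision=4,suppress=True)
o=env.get_obs(); print(o['tool_pos'],o['tool_rot'],o['grip_width'],env.tip_reach,o['time_s'])
for n in("side","top"):
    c=env.read_camera(n); cv2.imwrite(f"pics/{n}0.png",c["color"])
    print(n,c["fx"],c["fy"],c["cx"],c["cy"],c["dist"]);print(np.array(c["world_from_camera"]))
```

```text
cell.py
pics
[ 0.2794 -0.5862  0.2071] [-179.8899    0.0058   25.4897] 0.08710041340693829 0.017 0.0
side 491.20624755585044 491.20624755585044 260.6503149065565 198.3460496604095 [-0.2039  0.      0.      0.      0.    ]
[[ 0.9987 -0.0222  0.0455  0.5173]
 [-0.0494 -0.6243  0.7796 -1.037 ]
 [ 0.0112 -0.7809 -0.6246  0.9262]
 [ 0.      0.      0.      1.    ]]
top 357.06990005441224 357.06990005441224 252.81570620184576 194.2276028193364 [-0.106  0.     0.     0.     0.   ]
[[-0.0251 -0.9978  0.0609  0.5114]
 [-0.9997  0.0247 -0.0069 -0.0531]
 [ 0.0054 -0.0611 -0.9981  1.0266]
 [ 0.      0.      0.      1.    ]]
```

View pics/side0.png

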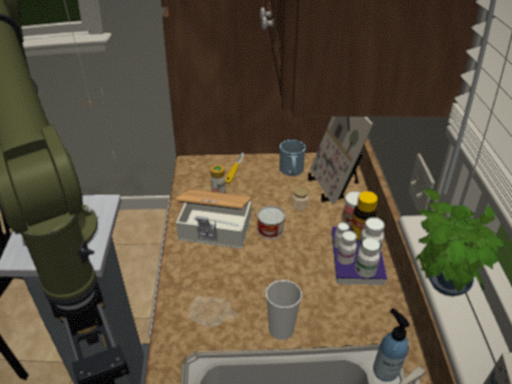

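View pics/top0.png

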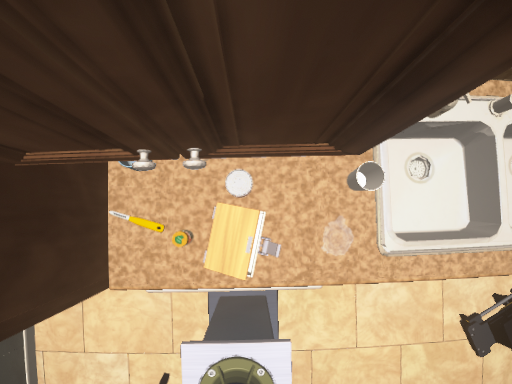

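The side view shows the box at about (215,218) with its grey catch at (205,228) and the raised lid at (215,200). The tin is at (270,222) and the spice jar at (217,178). The top view shows the lid at (235,240) and the catch at (270,246). Next I'll enlarge both.

Run:
```python
import cv2
a=cv2.imread("pics/side0.png")[160:260,150:300]; b=cv2.imread("pics/top0.png")[160:300,160:360]
cv2.imwrite("pics/side0c.png",cv2.resize(a,None,fx=5,fy=5,interpolation=cv2.INTER_CUBIC))
cv2.imwrite("pics/top0c.png",cv2.resize(b,None,fx=4,fy=4,interpolation=cv2.INTER_CUBIC))
```

```text
(no output)
```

View pics/side0c.png

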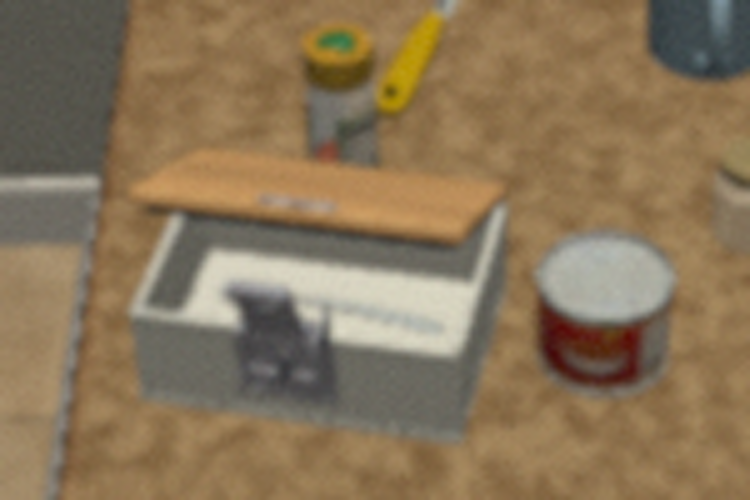

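View pics/top0c.png

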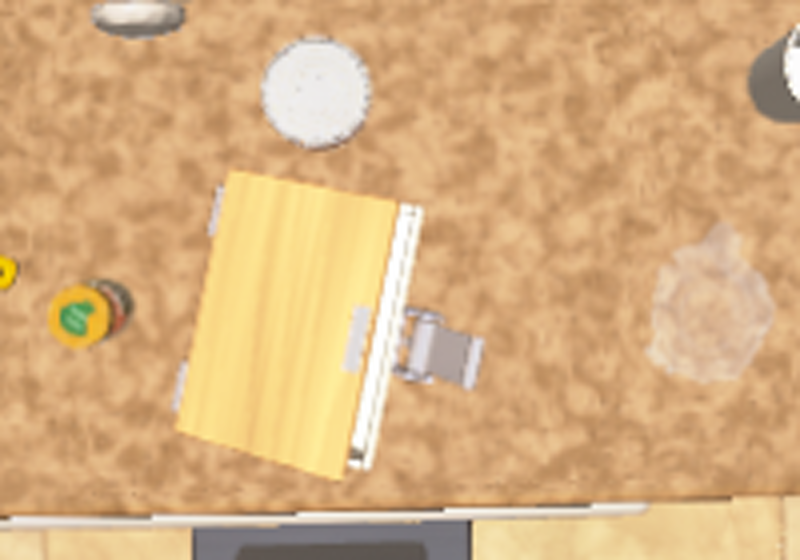

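Create fit.py:
```python
import cv2,numpy as np
from scipy.optimize import least_squares
from cell import env
np.set_printoptions(precision=4,suppress=True)
C={n:env.read_camera(n) for n in("side","top")}
def proj(n,p):
    c=C[n];M=np.linalg.inv(np.array(c["world_from_camera"]))
    K=np.array([[c["fx"],0,c["cx"]],[0,c["fy"],c["cy"]],[0,0,1]])
    return cv2.projectPoints(np.array(p,float).reshape(-1,1,3),cv2.Rodrigues(M[:3,:3])[0],M[:3,3],K,np.array(c["dist"],float))[0].reshape(-1,2)
def W(q,b):
    x,y,yaw=q[:3];R=np.array([[np.cos(yaw),-np.sin(yaw),0],[np.sin(yaw),np.cos(yaw),0],[0,0,1]])
    return R@np.array(b)+[x,y,0]
def lid(q,s,t,n):
    a=q[3];return W(q,[.065-t*np.cos(a)+n*np.sin(a),s*.09,.065+t*np.sin(a)+n*np.cos(a)])
def tip(q):
    a=q[4]-.42;return W(q,[-.08+.062*np.sin(a),0,.08+.062*np.cos(a)])
```

Create m.py:
```python
from fit import *
S=lambda x,y:(150+x/5,160+y/5)
T=lambda x,y:(160+x/4,160+y/4)
B=lambda x,y,z:(lambda q:W(q,[x,y,z]))
L=lambda s,t,n:(lambda q:lid(q,s,t,n))
obs=[("top",T(424,207),B(-.065,-.09,.065)),("top",T(371,468),B(-.065,.09,.065)),
("side",S(133,318),B(-.065,.09,.065)),("side",S(467,355),B(-.065,-.09,.065)),
("side",S(142,398),B(-.065,.09,0)),("side",S(460,438),B(-.065,-.09,0)),
("top",T(398,203),L(-1,.13,.01)),("top",T(341,480),L(1,.13,.01)),("top",T(232,170),L(-1,0,.01)),("top",T(178,430),L(1,0,.01)),
("side",S(133,190),L(1,.13,.01)),("side",S(462,241),L(-1,.13,0)),("side",S(508,183),L(-1,0,.01)),("side",S(195,150),L(1,0,.01)),
("top",T(475,362),tip),("side",S(247,289),tip)]
f=lambda q:np.concatenate([proj(n,g(q))[0]-p for n,p,g in obs])
r=least_squares(f,[.42,0,1.3,.6,0],loss="soft_l1")
q=r.x;print(q,np.degrees(q[2]));print(f(q).reshape(-1,2))
np.save("q.npy",q)
for k,v in dict(hinge=W(q,[.065,0,.065]),front=(lid(q,1,.13,.01)+lid(q,-1,.13,.01))/2,pivot=W(q,[-.08,0,.08]),tip=tip(q)).items():print(k,v)
```

```bash
python3 m.py
```

```text
[ 0.4503 -0.0119  1.3492  0.4917 -0.1057] 77.30518741157924
[[ 0.3586 -0.6906]
 [ 0.5592  0.0127]
 [-1.4364 -1.3136]
 [-1.8867 -0.1268]
 [-0.8475  0.4672]
 [-0.1422  1.1682]
 [ 0.1695 -1.6579]
 [ 0.2946  0.2329]
 [-0.9732 -1.3558]
 [-0.9236  0.0358]
 [-1.7586 -1.0404]
 [-0.0003  0.7808]
 [-0.4311 -0.1272]
 [ 0.1397 -0.7886]
 [-0.044  -0.7801]
 [ 2.1868  0.318 ]]
hinge [0.4646 0.0515 0.065 ]
front [ 0.4404 -0.0557  0.1352]
pivot [ 0.4327 -0.09    0.08  ]
tip [ 0.4259 -0.1203  0.1336]
```

The fit holds up: residuals are 1–2 px, the tip comes out at z≈0.134 (expected about 0.130), the catch at ≈0 and the lid at ≈0.49 rad. I'll move above the lid with the fingers closed and the tool yaw lined up with the box.

Create go.py:
```python
import sys,numpy as np
from scipy.spatial.transform import Rotation as Rn
from cell import env
q=np.load("q.npy");o=env.get_obs()
R=Rn.from_euler("xyz",o["tool_rot"],degrees=True).as_matrix()
bx,by,z=map(float,sys.argv[1:4]);c,s=np.cos(q[2]),np.sin(q[2])
t=np.array([q[0]+c*bx-s*by,q[1]+s*bx+c*by,z+env.tip_reach])
d=t-o["tool_pos"];print("t",round(o["time_s"],2),"tooldelta",np.round(R.T@d,4),"yaw turn(tool z)",round(o["tool_rot"][2]-np.degrees(q[2]),2),"F",np.round(o["force"],2))
r=np.array(o["tool_pos"])-[q[0],q[1],0];print("box tip",np.round([c*r[0]+s*r[1],-s*r[0]+c*r[1],r[2]-env.tip_reach],4))
```

```text
(no output)
```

Call:
steer_hand(increments=[[[0.383, -0.422, -0.01], -51.8, 0], [[0.383, -0.422, -0.01], -51.8, 0], [[0.383, -0.422, -0.01], -51.8, 0], [[0.383, -0.422, -0.01], -51.8, 0], [[0.383, -0.422, -0.01], -51.8, 0], [[0.383, -0.422, -0.01], -51.8, 0], [[0.383, -0.422, -0.01], -51.8, 0], [[0.383, -0.422, -0.01], -51.8, 0]], squeeze=10)

```text
time_s: 0.87
tool_pos: [0.3757, -0.2656, 0.214]
tool_rot: [180.0, 0.0, 77.6]
force: [0.0, -0.4, 1.0]
grip_width: 0.0416
grasp_force: 0.0
```

```bash
python3 go.py -0.03 0 0.2
```

```text
t 0.87 tooldelta [ 0.2338  0.0182 -0.0031] yaw turn(tool z) 0.28 F [ 0.04 -0.37  0.95]
box tip [-0.2639  0.017   0.197 ]
```

Call:
steer_hand(increments=[[[0.234, 0.018, -0.003], 0.3, 0], [[0.234, 0.018, -0.003], 0.3, 0], [[0.234, 0.018, -0.003], 0.3, 0], [[0.234, 0.018, -0.003], 0.3, 0], [[0.234, 0.018, -0.003], 0.3, 0], [[0.234, 0.018, -0.003], 0.3, 0], [[0.234, 0.018, -0.003], 0.3, 0], [[0.234, 0.018, -0.003], 0.3, 0]])

```text
time_s: 1.53
tool_pos: [0.4449, -0.0419, 0.2171]
tool_rot: [180.0, 0.0, 77.2]
force: [-0.2, -1.1, 0.2]
grip_width: 0.0006
grasp_force: 0.0
```

```bash
python3 go.py -0.03 0 0.14
```

```text
t 1.53 tooldelta [ 0.0004 -0.0013  0.0601] yaw turn(tool z) -0.08 F [-0.19 -1.08  0.23]
box tip [-0.0304 -0.0013  0.2001]
```

Call:
steer_hand(increments=[[[0, 0, 0.03], 0, 0], [[0, 0, 0.055], 0, 0], [[0, 0, 0.065], 0, 0], [[0, 0, 0.075], 0, 0], [[0, 0, 0.085], 0, 0], [[0, 0, 0.095], 0, 0], [[0, 0, 0.105], 0, 0], [[0, 0, 0.112], 0, 0]])

```text
time_s: 2.2
tool_pos: [0.4449, -0.0436, 0.1044]
tool_rot: [180.0, 0.0, 77.0]
force: [-0.4, 0.5, 0.7]
grip_width: 0.0004
grasp_force: 0.5
```

```bash
python3 go.py -0.03 0 0.075
```

```text
t 2.2 tooldelta [ 0.0021 -0.0017  0.0124] yaw turn(tool z) -0.33 F [-0.44  0.51  0.74]
box tip [-0.0321 -0.0017  0.0874]
```

Call:
steer_hand(increments=[[[0, 0, 0.004], 0, 0], [[0, 0, 0.008], 0, 0], [[0, 0, 0.011], 0, 0], [[0, 0, 0.013], 0, 0], [[0, 0, 0.014], 0, 0]])

```text
time_s: 2.62
tool_pos: [0.4448, -0.0433, 0.0909]
tool_rot: [180.0, 0.0, 77.0]
force: [-0.5, 0.0, 0.2]
grip_width: 0.0002
grasp_force: 0.3
```

```bash
python3 go.py -0.03 0 0.075
```

```text
t 2.62 tooldelta [ 0.0018 -0.0015 -0.0011] yaw turn(tool z) -0.31 F [-0.51  0.04  0.19]
box tip [-0.0318 -0.0015  0.0739]
```

The tip is at lid-shut height, but the measured force is close to zero, so I'll look.

Run:
```python
from cell import env
import cv2
c=env.read_camera("side")["color"][130:260,130:300]
cv2.imwrite("pics/side1c.png",cv2.resize(c,None,fx=4.5,fy=4.5,interpolation=cv2.INTER_CUBIC))
```

```text
(no output)
```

View pics/side1c.png

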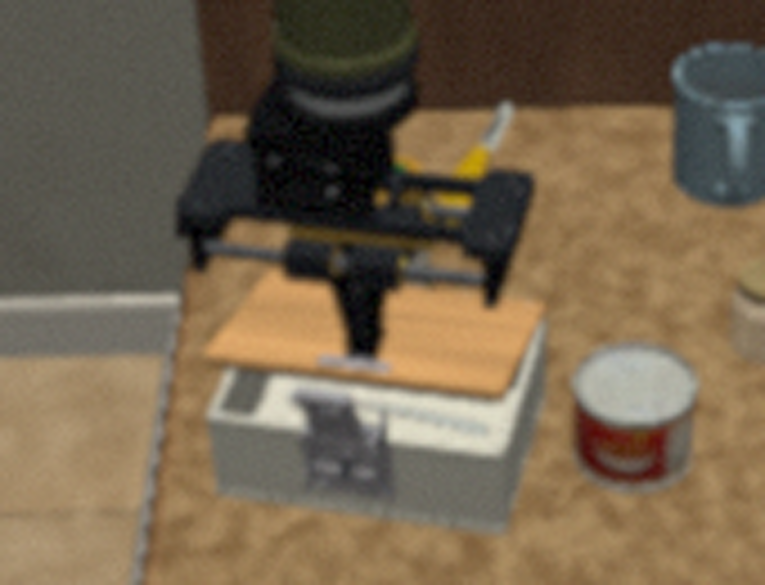

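The lid has come down but not all the way: its front edge is at crop (205,358)–(500,392), still above the rim. The fingertip is at crop (365,355). I'll check that against the projection.

Run:
```python
from fit import *
q=np.load("q.npy");o=env.get_obs();p=np.array(o["tool_pos"])-[0,0,.017]
P=lambda x:(proj("side",x)[0]-[130,130])*4.5
print("tip",P(p), o["tool_pos"],o["force"],o["effort"])
for a in(0,.1,.15,.2,.25,.3):
    q[3]=a;print(a,P(lid(q,1,.13,.01)),P(lid(q,-1,.13,0)),P(lid(q,-1,0,.01)))
```

```text
tip [366.2851 386.4896] [ 0.4448 -0.0433  0.0911] [ 0.37    0.0634 -0.1142] [  0.0073 -23.0139  -0.1688 -28.0193  -0.0523   0.0195  -0.0029]
0 [201.5406 402.5168] [501.8101 453.9293] [543.837  302.2925]
0.1 [200.1845 384.0097] [501.7216 436.4508] [544.1384 301.3678]
0.15 [199.7689 374.2549] [501.8494 427.125 ] [544.288  300.9562]
0.2 [199.5322 364.2037] [502.0929 417.4424] [544.4365 300.5798]
0.25 [199.4767 353.8863] [502.4522 407.4313] [544.5834 300.2395]
0.3 [199.6039 343.3344] [502.9271 397.1213] [544.7285 299.9362]
```

Call:
steer_hand(increments=[[[0, 0, 0.002], 0, 0], [[0, 0, 0.004], 0, 0], [[0, 0, 0.006], 0, 0], [[0, 0, 0.006], 0, 0]])

```text
time_s: 3.1
tool_pos: [0.4445, -0.0433, 0.0846]
tool_rot: [-180.0, -0.0, 77.0]
force: [0.0, -0.5, -0.2]
grip_width: 0.0003
grasp_force: 0.1
```

Run:
```python
from fit import *
o=env.get_obs();p=np.array(o["tool_pos"])
P=lambda x:(proj("side",x)[0]-[130,130])*4.5
for dz in(-.017,0,.053):print(P(p+[0,0,dz]))
c=C["side"]["color"][130:260,130:300]
cv2.imwrite("pics/side2c.png",cv2.resize(c,None,fx=4.5,fy=4.5,interpolation=cv2.INTER_CUBIC))
```

```text
[366.386  394.5045]
[364.8696 372.6532]
[360.0388 302.1399]
```

View pics/side2c.png

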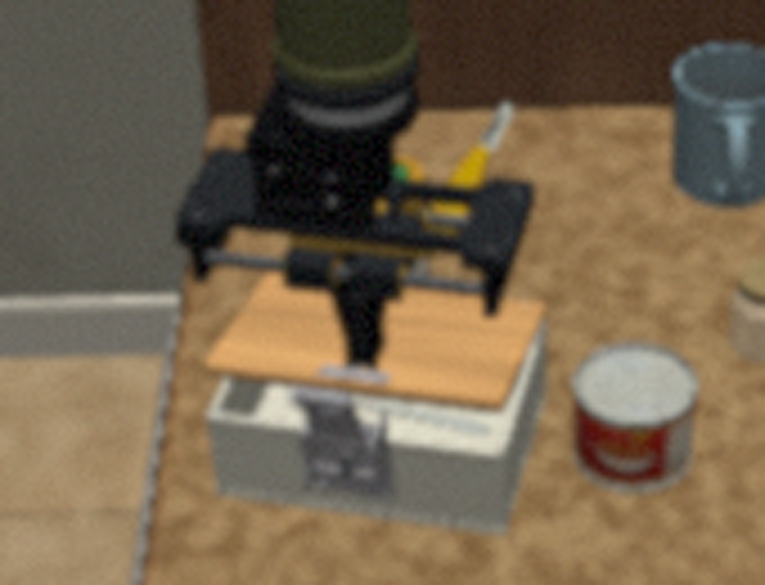

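The lid follows the finger down and is now at about 0.2 rad: front edge at crop (207,362)–(505,402), fingertip at (365,368). The fingertip shows about 20 mm higher than predicted. I'll lift, shift a little towards the hinge so the gripper body stays clear of the lever, and keep pressing until the force rises.

Call:
steer_hand(increments=[[[0, 0, -0.008], 0, 0], [[0.012, 0.002, -0.008], 0, 0], [[0.014, 0.002, 0], 0, 0], [[0.014, 0.002, 0.004], 0, 0], [[0.014, 0.002, 0.007], 0, 0], [[0.014, 0.002, 0.010], 0, 0], [[0.014, 0.002, 0.013], 0, 0]])

```text
time_s: 3.78
tool_pos: [0.4494, -0.0307, 0.0715]
tool_rot: [-180.0, 0.0, 77.0]
force: [-0.3, -0.1, 1.1]
grip_width: 0.0008
grasp_force: 0.4
```

```bash
python3 go.py -0.018 0 0.075
```

```text
t 3.78 tooldelta [ 0.0005 -0.0032 -0.0205] yaw turn(tool z) -0.35 F [-0.34 -0.15  1.1 ]
box tip [-0.0185 -0.0032  0.0545]
```

Call:
steer_hand(increments=[[[0, 0, 0.003], 0, 0], [[0, 0, 0.006], 0, 0]])

```text
time_s: 3.95
tool_pos: [0.4496, -0.0305, 0.0656]
tool_rot: [-180.0, 0.0, 77.0]
force: [-0.6, -0.2, 0.4]
grip_width: 0.0003
grasp_force: 0.5
```

```bash
python3 go.py -0.018 0 0.075
```

Create lidang.py:
```python
from fit import *
q=np.load("q.npy");g=cv2.cvtColor(C["side"]["color"],cv2.COLOR_BGR2HSV)
m=cv2.inRange(g,(8,90,120),(20,255,255))[180:240,170:255]
# lower lid edge (last wood row) in columns beside the catch
for x in(178,185,190,226,232,238):
    ys=np.where(m[:,x-170]>0)[0];print(x,ys.max()+180 if len(ys) else None,end="; ")
print()
for a in(0,.05,.1,.2):
    q[3]=a;A=proj("side",lid(q,1,.13,0))[0];B=proj("side",lid(q,-1,.13,0))[0]
    print(a,[round(float(np.interp(x,[A[0],B[0]],[A[1],B[1]])),1) for x in(178,185,190,226,232,238)])
```

```bash
python3 lidang.py
```

```text
t 3.95 tooldelta [ 0.0002 -0.0034 -0.0264] yaw turn(tool z) -0.35 F [-0.64 -0.23  0.36]
box tip [-0.0182 -0.0034  0.0486]
178 219; 185 220; 190 220; 226 225; 232 226; 238 226; 
0 [222.7, 223.6, 224.2, 228.9, 229.6, 230.4]
0.05 [220.8, 221.7, 222.3, 227.0, 227.8, 228.5]
0.1 [218.9, 219.8, 220.4, 225.0, 225.8, 226.5]
0.2 [214.7, 215.6, 216.2, 220.8, 221.6, 222.3]
```

Call:
steer_hand(increments=[[[0, 0, 0.003], 0, 0], [[0, 0, 0.005], 0, 0], [[0, 0, 0.007], 0, 0], [[0, 0, 0.007], 0, 0]])

```text
time_s: 4.38
tool_pos: [0.45, -0.0303, 0.0609]
tool_rot: [-180.0, 0.1, 77.0]
force: [-7.0, 0.2, 18.1]
grip_width: 0.0008
grasp_force: 9.2
```

```bash
python3 lidang.py|head -1
```

```text
178 220; 185 221; 190 222; 226 227; 232 228; 238 228; 
```

Call:
steer_hand(increments=[[[0, 0, 0.002], 0, 0], [[0, 0, 0.003], 0, 0], [[0, 0, 0.003], 0, 0]])

```text
time_s: 4.73
tool_pos: [0.45, -0.0303, 0.0606]
tool_rot: [-179.9, 0.2, 77.0]
force: [-15.4, 0.1, 43.1]
grip_width: 0.0007
grasp_force: 21.3
```

```bash
python3 lidang.py|head -1
```

```text
178 221; 185 221; 190 222; 226 227; 232 228; 238 228;
```

Firm contact: the lid looks shut, with the lid line in the 0–0.05 rad band. I'll back off straight away and check, including why the tip reads too low.

Call:
steer_hand(increments=[[[0, 0, -0.01], 0, 0], [[0, 0, -0.05], 0, 0], [[0, 0, -0.09], 0, 0], [[0, 0, -0.13], 0, 0], [[0, 0, -0.14], 0, 0], [[0, 0, -0.14], 0, 0]])

```text
time_s: 5.33
tool_pos: [0.4524, -0.0303, 0.1996]
tool_rot: [179.6, 0.0, 77.0]
force: [1.3, 0.8, -0.2]
grip_width: 0.0008
grasp_force: 0.0
```

```bash
python3 lidang.py|head -1
```

Run:
```python
from fit import *
o=env.get_obs();p=np.array(o["tool_pos"]);q=np.load("q.npy")
s=cv2.resize(C["side"]["color"][100:250,130:300],(680,600),interpolation=cv2.INTER_CUBIC)
t=cv2.resize(C["top"]["color"][170:300,180:310],(600,600),interpolation=cv2.INTER_CUBIC)
cv2.imwrite("pics/pair3.png",cv2.resize(np.hstack([s,t]),(800,375),interpolation=cv2.INTER_AREA))
k=800/1280
for d in(-.017,0,.053):
    print((proj("side",p+[0,0,d])[0]-[130,100])*4*k,((proj("top",p+[0,0,d])[0]-[180,170])*(600/130)+[680,0])*k)
print(p)
```

```text
178 221; 185 221; 190 222; 226 227; 232 228; 238 228; 
[202.395  204.5329] [603.2435 210.1125]
[201.5437 191.0653] [602.7069 211.6921]
[198.8392 147.6272] [600.8834 217.0595]
[ 0.4486 -0.03    0.1941]
```

View pics/pair3.png

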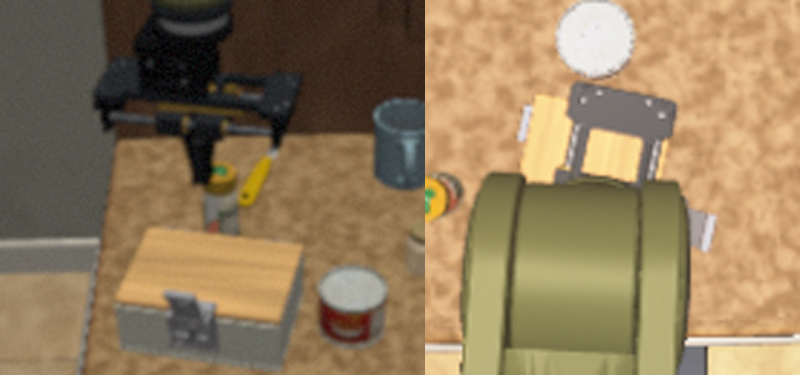

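The picture shows the lid shut flat (side half, front edge at about (118,300)–(290,318)), with the catch still standing at (190,310). The fingertip is at (200,182) against a predicted 204, so the real tip is about 30 mm higher than the reported one; contact with the lid gave tip ≈ TCP z + 0.014. In x and y it agrees with the top view. Next I'll go to the front of the lever.

Call:
steer_hand(increments=[[[-0.128, 0.003, 0], 0, 0], [[-0.128, 0.003, 0], 0, 0], [[-0.128, 0.003, 0], 0, 0], [[-0.128, 0.003, 0], 0, 0], [[-0.128, 0.003, 0.02], 0, 0], [[-0.128, 0.003, 0.05], 0, 0], [[-0.128, 0.003, 0.07], 0, 0], [[-0.128, 0.003, 0.08], 0, 0]])

```text
time_s: 6.2
tool_pos: [0.421, -0.1542, 0.1117]
tool_rot: [-179.6, -0.1, 77.0]
force: [-0.4, -0.0, -0.1]
grip_width: 0.0003
grasp_force: 0.0
```

```bash
python3 go.py -0.145 0 0.081
```

```text
t 6.2 tooldelta [ 0.0002 -0.0026  0.0137] yaw turn(tool z) -0.32 F [-0.36 -0.   -0.1 ]
box tip [-0.1453 -0.0027  0.0947]
```

Call:
steer_hand(increments=[[[0, 0.002, 0.007], 0, 0], [[0, 0.002, 0.013], 0, 0], [[0.012, 0.002, 0.013], 0, 0], [[0.022, 0.002, 0.013], 0, 0], [[0.032, 0.002, 0.013], 0, 0], [[0.042, 0.002, 0.013], 0, 0], [[0.050, 0.002, 0.013], 0, 0], [[0.056, 0.002, 0.013], 0, 0]])

```text
time_s: 6.87
tool_pos: [0.44, -0.1005, 0.1044]
tool_rot: [179.8, 0.1, 77.1]
force: [1.4, -2.4, 2.6]
grip_width: 0.0007
grasp_force: 1.3
```

```bash
python3 go.py -0.07 0 0.081
```

```text
t 6.87 tooldelta [ 0.0186 -0.0095  0.0063] yaw turn(tool z) -0.25 F [ 1.44 -2.41  2.65]
box tip [-0.0887 -0.0094  0.0874]
```

Call:
steer_hand(increments=[[[0.005, 0, 0], 0, 0], [[0.010, 0, 0], 0, 0], [[0.014, 0, 0], 0, 0], [[0.018, 0, 0], 0, 0], [[0.022, 0, 0], 0, 0], [[0.026, 0, 0], 0, 0], [[0.030, 0, 0], 0, 0]])

```text
time_s: 7.45
tool_pos: [0.4452, -0.0718, 0.1028]
tool_rot: [-180.0, -0.0, 77.0]
force: [0.0, -0.8, -0.3]
grip_width: 0.0006
grasp_force: 0.0
```

```bash
python3 go.py -0.07 0 0.081
```

Run:
```python
from fit import *
s=C["side"]["color"][130:260,130:300]
cv2.imwrite("pics/side4.png",cv2.resize(s,None,fx=4.5,fy=4.5,interpolation=cv2.INTER_CUBIC))
```

```text
t 7.45 tooldelta [-0.0106 -0.0081  0.0048] yaw turn(tool z) -0.33 F [ 0.03 -0.84 -0.32]
box tip [-0.0595 -0.0081  0.0858]
```

View pics/side4.png

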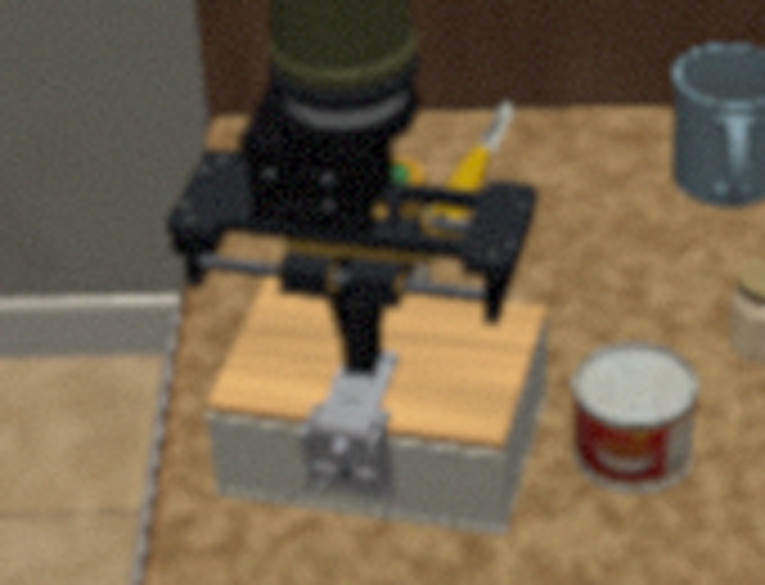

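The lever has snapped over and lies on the lid, with its tip roll at crop (385,365). I'll retract upward and check.

Call:
steer_hand(increments=[[[0, 0, -0.03], 0, 0], [[0, 0, -0.07], 0, 0], [[0, 0, -0.1], 0, 0], [[0, 0, -0.1], 0, 0], [[0, 0, -0.1], 0, 0], [[0, 0, -0.1], 0, 0]])

```text
time_s: 8.05
tool_pos: [0.4447, -0.0723, 0.2023]
tool_rot: [-180.0, 0.0, 77.0]
force: [-0.4, 0.2, -0.5]
grip_width: 0.0003
grasp_force: 0.0
```

```bash
python3 lidang.py|head -1
```

Run:
```python
from fit import *
q=np.load("q.npy")
s=C["side"]["color"][190:250,165:255]
cv2.imwrite("pics/side5.png",cv2.resize(s,None,fx=8,fy=8,interpolation=cv2.INTER_CUBIC))
for a in(1.5,1.8,1.9,2.0):
    q[4]=a;print(a,(proj("side",tip(q))[0]-[165,190])*8)
```

```text
178 220; 185 221; 190 222; 226 227; 232 228; 238 228; 
1.5 [365.9994 112.6876]
1.8 [373.4004 141.7449]
1.9 [374.9959 154.2588]
2.0 [376.1368 167.9829]
```

View pics/side5.png

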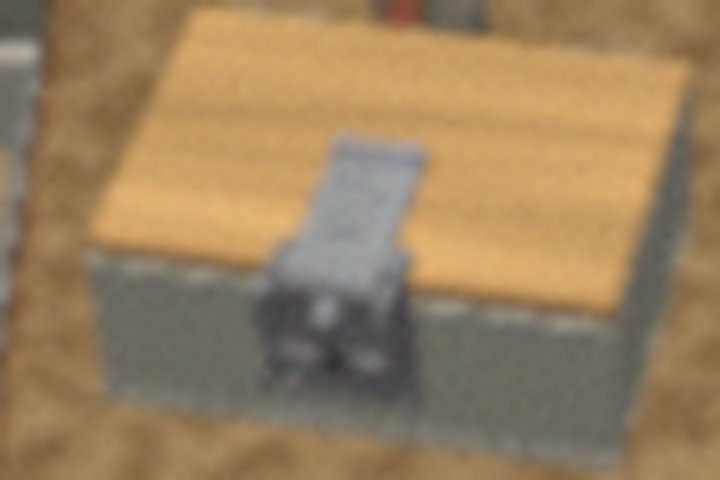

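The lever looks flat, but its tip at (380,150) only pins the angle to about 1.85–2.0 rad. A gentle press on the tip will make sure it is locked.

Call:
steer_hand(increments=[[[0.036, -0.008, 0.02], 0, 0], [[0.036, -0.008, 0.06], 0, 0], [[0.036, -0.008, 0.095], 0, 0], [[0.036, -0.008, 0.11], 0, 0], [[0.036, -0.008, 0.118], 0, 0], [[0.036, -0.008, 0.122], 0, 0], [[0.036, -0.008, 0.125], 0, 0], [[0.036, -0.008, 0.128], 0, 0]])

```text
time_s: 8.92
tool_pos: [0.4466, -0.0354, 0.076]
tool_rot: [179.9, -0.0, 77.0]
force: [-2.6, 0.4, 12.7]
grip_width: 0.0004
grasp_force: 6.4
```

```bash
python3 go.py -0.02 0 0.055
```

```text
t 8.92 tooldelta [ 0.0037 -0.0016  0.004 ] yaw turn(tool z) -0.34 F [-2.6   0.35 12.7 ]
box tip [-0.0237 -0.0015  0.059 ]
```

Call:
steer_hand(increments=[[[0, 0, 0.002], 0, 0], [[0, 0, 0.003], 0, 0], [[0, 0, 0.004], 0, 0], [[0, 0, 0.004], 0, 0]])

```text
time_s: 9.25
tool_pos: [0.447, -0.0354, 0.0751]
tool_rot: [179.9, 0.1, 77.0]
force: [-10.0, 1.6, 24.1]
grip_width: 0.0005
grasp_force: 12.4
```

It is solid under 24 N, so the lever is down on its stop. I'll retract, check and hand in.

Call:
steer_hand(increments=[[[0, 0, -0.03], 0, 0], [[0, 0, -0.07], 0, 0], [[0, 0, -0.11], 0, 0], [[0, 0, -0.12], 0, 0], [[0, 0, -0.12], 0, 0], [[0, 0, -0.12], 0, 0]])

```text
time_s: 9.75
tool_pos: [0.4463, -0.0356, 0.1919]
tool_rot: [179.8, 0.0, 77.0]
force: [-0.3, -0.2, -0.6]
grip_width: 0.0005
grasp_force: 0.0
```

```bash
python3 lidang.py|head -1
```

Run:
```python
from fit import *
a=cv2.imread("pics/side5.png");s=cv2.resize(C["side"]["color"][190:250,165:255],None,fx=8,fy=8,interpolation=cv2.INTER_CUBIC)
g=lambda i:np.float32(cv2.cvtColor(i[120:300,270:430],cv2.COLOR_BGR2GRAY))
print("shift of lever in crop",cv2.phaseCorrelate(g(a),g(s)),"mean diff",np.abs(g(a)-g(s)).mean())
print(env.get_obs()["force"])
```

```text
178 220; 185 221; 190 222; 226 227; 232 228; 238 228; 
shift of lever in crop ((0.10841323204991227, 0.03488257561159003), 0.703693577448527) mean diff 1.5913194
[-0.1907 -0.7192 -0.5991]
```

The lever did not move under the press, so it was already fully down, and the lid is shut.

```bash
python3 -c "
from cell import env
print(env.sign_off())"
```

```text
the job is handed in; nothing more can be done
None
```

The lid is shut and the catch lever is over and lying flat on it: it didn't move under a 24 N press. The arm is clear and the job was handed in at about 10 s; no verdict came back. While shutting the lid the wrist force peaked at about 43 N at the fingertips.

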